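# Scan the job label, then hold a stone holder home in the sprung bayonet socket

## Robot

A 6-joint arm with a two-finger parallel gripper is mounted at the origin on the work surface. World frame = base frame: x ahead of the robot, y to its left, z up, the work surface at z = 0. Lengths are in mm, angles in rad, forces in N, time in s.
With the tool pointing down it reaches from about 350 to 875 mm from the base axis. Payload 4.2 kg.
Tool frame: the origin (TCP) lies midway between the tips of the shut fingers; the grasp point (between the pads) lies 19 mm behind it (arm.hold_point_z is the distance from the TCP to the grasp point, in mm); z points along the fingers, y is the line along which they close (so a half turn about z gives the same grasp; the last joint's range is limited). The gripper opens to 85 mm and grips with 20 to 120 N. Pads are 22 mm wide; open, the fingers measure 114 mm over their backs; the gripper's body (76 mm by 85 mm) begins 54 mm behind the grasp point. The pads swing forward as they close: fully open they stand 13 mm farther back than shut.
Start: joints at [1.498, 0.385, 0.008, 0, -1.194, -0.259], TCP at [203.558, 590.9, 231.312] pointing down, gripper open.
Joint ranges: [-3.14, 3.14], [-1.21, 2.06], [-1.07, 1.41], [-3.16, 2.05], [-2.99, -0.16], [-3.1, 3.1]. Speed limits (rad/s): [2.79, 2.79, 3.14, 3.14, 3.14, 3.14].

## Interface

Orientations are given as a unit quaternion [x, y, z, w].
In Python, from bench import arm, vision gives the robot as it stands. The module is installed in compiled form; this text tells all that it offers.
- The arm moves only by the tool servo_tool, never from a script. Its argument "plan" is a list of rows, each a list of 7 numbers: the shift along the world's x, y, z each as a share of 300 mm, from -1 to 1, then the turn, a rotation vector about the world's x, y, z each as a share of 2 rad, from -1 to 1, then the opening, from 0 (shut) to 1 (fully open). A call has 1 to 20 rows; each row shifts and turns the commanded pose from where the row before left it; what a row does not reach is not made up. A row lasts 1/8 s, in which the tool goes at most 62.5 mm and 10.7 degrees, less where a joint would pass 70% of its speed; a pose out of reach is approached as far as the arm can. A call with a number of a shift or a turn outside -1 to 1 is refused whole. A call with a gripper value outside its range is refused whole. The fingers move at their own pace and stop on an object; the grip force is fixed at half the most. Time passes only in rows, so rows that do not move let the fingers close. It gives the time, the measured TCP pose, the force, the opening and the grip force at its end, in the units of the state.
- arm.read_state(): the state, without advancing time (a new reading comes with each control period).
- vision.get_image(name): name is "scene" or "side" or "wrist"; returns a dict with "image" (384x512x3 uint8, red, green, blue), "z_map" (384x512 float32, mm along the optical axis (not along the pixel's ray), 0 where there is no reading), "K" (3x3 intrinsics, pixels), "D" ([k1, k2, p1, p2, k3] as OpenCV has them; the pictures are not rectified), "world_to_cam" (4x4, takes a point from world to camera coordinates); the wrist camera has in their place "mount" (4x4, takes a point from camera to tool coordinates, whose origin is the TCP and whose axes are the flange's). Camera axes: x right, y down, z forward; pixel columns grow to the right and rows downward; lengths in mm; the calibration is good to about 2 mm. A picture is of the moment at which its call begins: read the wrist's pose just before it.
- arm.job_done(): hands the job in; it is judged then, once.
The state is a dict: "clock": time; "joints": joint angles; "joint_vel": joint speeds; "joint_efforts": joint torques, N m; "position": TCP position; "ee_rot": TCP orientation; "contact_force": force on the tool from outside, world axes, zero at the start; "wrist_torque": the same for the moment, N m; "gripper_width": finger opening in mm; "grasp_force": force on a finger pad.
Only numpy, scipy, OpenCV 4.12 (cv2) and the standard library are available. Lean on these libraries where they do the work, as an engineer would, in place of code of your own. Each camera call takes 0.05 s, during which the arm holds its last target. There are 200 camera calls.

## Task

First pick up the yellow label reader, hold it steady and upright about a hand's breadth (8 to 10 cm) straight above the middle of the barcode on the job card for two seconds, and stand it back on its rubber mat. Then take the red-handled stone holder out of the rack, push it into the bayonet socket of the gauge block against the spring, twist it a quarter turn clockwise (seen from above) and finish while still gripping it and holding it pressed down, its flange flush on the block: it must not be let go, since the gauge reads only while it is held. Leave everything else where it is.

Things in the scene. Friction and masses are not known exactly. Their poses are not given: they have to be found in the camera images.
- reader: yellow label reader standing upright, round, 115 mm tall, 160 g: head 48 mm across up to 22 mm high, narrowing to a straight grip 28 mm across (black sleeve) from 40 to 112 mm high. Origin: centre of its underside, where the reading window is; it reads straight out of the underside, along own -z. z up.
- mat: fixed square black rubber mat 110 x 110 mm, 3 mm thick, lying flat; the reader stands on it at the start and must be stood back within 40 mm of its centre. Origin: centre of its underside, on the work surface.
- label (a point): middle of the 48 x 30 mm barcode printed on the job card, a fixed flat plate 80 x 120 mm whose top is 6 to 7 mm above the work surface; the point lies on its top, z up.
- holder_red: loose steel stone holder (140 g) with a red handle, its flange resting on the rack around one of the holes. Origin: centre of the underside of the round flange (52 mm across, 6 mm thick); z up. Above it a bar handle 42 mm long (own x), 14 mm wide (own y), from 6 to 40 mm above the origin: grip it across its 14 mm.
- pin (a point): middle of the red holder's cross pin, 13 mm below the holder's origin. The pin is round, 8 mm thick, runs along own x and is 34 mm long over its ends; it sticks out of a shank 18 mm across that reaches 22 mm below the flange, tapering to 11 mm across in its last 7 mm. A half turn of the holder makes no difference.
- rack: fixed pale block 75 x 285 x 40 mm (own x, y, z) with three round holes 36 mm across at own y = -95, 0 and 95 mm, each carrying one holder; which holder is in which hole varies. Origin: centre of its underside.
- socket_rim (a point): centre of the bayonet socket's mouth, on the flat top (60 mm up) of a fixed block 90 x 90 mm with a readout box 50 mm high on its +x side. Own x runs along the two entry slots (orange marks), own y a quarter turn from them (black lines), z up. Mouth 21 mm across; slots 12 mm wide, 42 mm long over both; top plate 5 mm thick. With the flange flush the holder's origin is at this point.
- socket: the socket block; origin: centre of its underside, axes as socket_rim. The holder enters with its cross pin along the slots (either way round, within 5 degrees). Only with the flange under 4 mm above the top is the pin below the plate and free to turn: clockwise from above (negative about z) to a stop at about 95 degrees, not the other way. No catch: let go, it rises 4 mm and is not seated.
- plunger (a joint): travel (m) of the brass spring plunger in the socket: 0 when free, about 0.010 when the holder's flange is flush on the top. It meets the shank when the flange is 10 mm above the top and pushes up with 4 N, rising to 10 N at flush.
- holder_black: black-handled holder, same shape as the red holder, standing in another hole of the rack; bystander, leave it where it is
- holder_blue: blue-handled holder, same shape as the red holder, standing in another hole of the rack; bystander, leave it where it is
- spray: loose clear bottle with a red cap, 64 mm across, 190 mm tall; bystander. Origin: centre of its underside.
- jar: loose amber jar with a black lid, 60 mm across, 70 mm tall; bystander. Origin: centre of its underside.
- loupe: loose black eye loupe, 34 mm across, 34 mm tall; bystander. Origin: centre of its underside.
- driver: loose screwdriver, 160 mm long, lying along its own x; bystander.
- cup: loose aluminium cup, 64 mm across, 50 mm tall; bystander. Origin: centre of its underside.

How it is judged:
By the outcome, as a careful person would: the job done as asked, in the order asked, and still so for the second after the job is handed in, while the arm keeps its last pose, push and grip.
It also fails if it takes over 64 s, if anything falls off the work surface, if the arm or the gripper's body presses on something with over 40 N, if the wrist force passes 120 N, or if a joint passes its speed limit or range.

## Working session

There is one attempt and no reset: what is moved stays moved. The work goes in short steps, Python scripts to look and compute and a tool call to move; the robot and the scene stay as the last step left them, time stands still between calls to the robot, and variables do not carry over. Pictures are saved under pics/ and viewed, at most 10 in all, crops included, and the job is handed in when it is done.

Besides the shell and the picture viewer there is one more tool, called after "Call:" as name(argument=value, ...) on one line, values as JSON. servo_tool: Moves the arm, as the interface text tells. Its arguments: {"type":"object","properties":{"plan":{"type":"array"}},"required":["plan"]}

```bash
mkdir -p pics; cat > h.py <<'E'
import numpy as np,cv2
from bench import arm,vision
from scipy.spatial.transform import Rotation as R
def grab(n):
    s=arm.read_state(); d=vision.get_image(n)
    if n=='wrist':
        T=np.eye(4);T[:3,:3]=R.from_quat(s['ee_rot']).as_matrix();T[:3,3]=s['position']
        d['c2w']=T@d['mount']
    else: d['c2w']=np.linalg.inv(d['world_to_cam'])
    return d
def save(d,f,crop=None,k=1):
    im=d['image'][:,:,::-1]
    if crop: x0,y0,x1,y1=crop; im=im[y0:y1,x0:x1]
    cv2.imwrite('pics/'+f,cv2.resize(im,None,fx=k,fy=k,interpolation=cv2.INTER_CUBIC))
def ray(d,uv):
    uv=np.array(uv,float).reshape(-1,1,2)
    n=cv2.undistortPoints(uv,np.array(d['K'],float),np.array(d['D'],float))[:,0]
    return np.c_[n,np.ones(len(n))]
def onplane(d,uv,z):
    r=ray(d,uv)@d['c2w'][:3,:3].T;o=d['c2w'][:3,3]
    return o+r*((z-o[2])/r[:,2])[:,None]
def cloud(d):
    h,w=d['z_map'].shape;u,v=np.meshgrid(np.arange(w),np.arange(h))
    r=ray(d,np.stack([u,v],-1).reshape(-1,2))*d['z_map'].reshape(-1,1)
    return (r@d['c2w'][:3,:3].T+d['c2w'][:3,3]).reshape(h,w,3)
E
python3 - <<'E'
from h import *
import pickle
for n in('scene','side','wrist'):
    d=grab(n);save(d,n+'0.png',k=1.5);pickle.dump(d,open(n+'0.pkl','wb'))
    print(n,d['c2w'].round(2).tolist(),d['K'][0][0])
print(arm.read_state())
E
```

```text
scene [[0.34, 0.65, -0.68, 1282.59], [0.94, -0.22, 0.26, -279.19], [0.02, -0.73, -0.69, 782.06], [0.0, 0.0, 0.0, 1.0]] 355.4471375105554
side [[0.8, -0.34, 0.49, 84.3], [-0.6, -0.48, 0.64, -642.52], [0.02, -0.81, -0.59, 662.34], [0.0, 0.0, 0.0, 1.0]] 392.20590123103824
wrist [[-0.33, -0.91, -0.26, 270.88], [-0.95, 0.31, 0.09, 567.33], [0.0, 0.28, -0.96, 372.95], [0.0, 0.0, 0.0, 1.0]] 317.8299201280201
{'clock': 0.15, 'joints': array([ 1.49761762e+00,  3.85363971e-01,  6.94521024e-03, -3.43451900e-04,
       -1.19401818e+00, -2.58604471e-01]), 'joint_vel': array([-0.00075674, -0.00075455,  0.00334031,  0.00241157, -0.00013588,
       -0.00185402]), 'joint_efforts': array([-2.71138060e-04, -3.92679942e+01,  1.88581252e+01,  4.18859303e+00,
       -3.41262334e-03, -2.33025887e-06]), 'position': array([203.42284638, 590.50031779, 230.48592724]), 'ee_rot': array([ 9.86260716e-01, -1.65194134e-01, -8.29984602e-05,  8.31564372e-04]), 'contact_force': array([0.46272833, 0.22190397, 0.24754336]), 'wrist_torque': array([ 0.02815859, -0.04215332,  0.00763028]), 'grasp_force': 0.0, 'gripper_width': 85.41260221012317}
```

View pics/scene0.png

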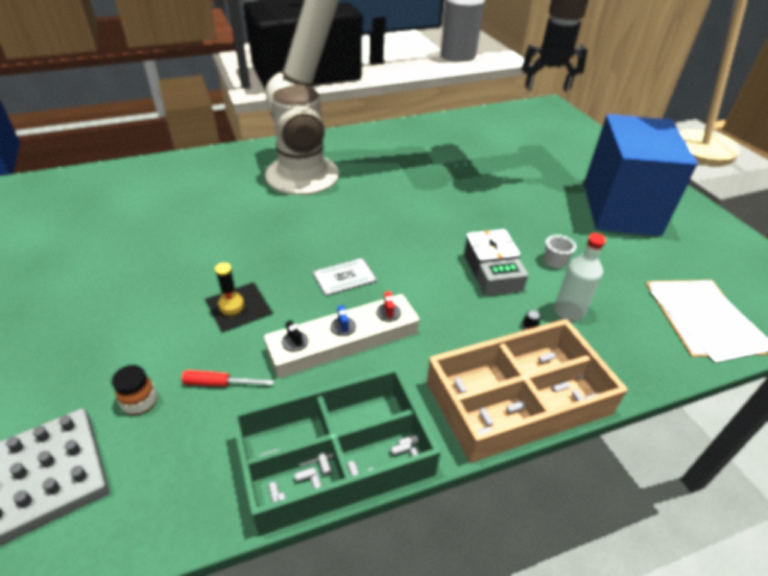

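View pics/side0.png

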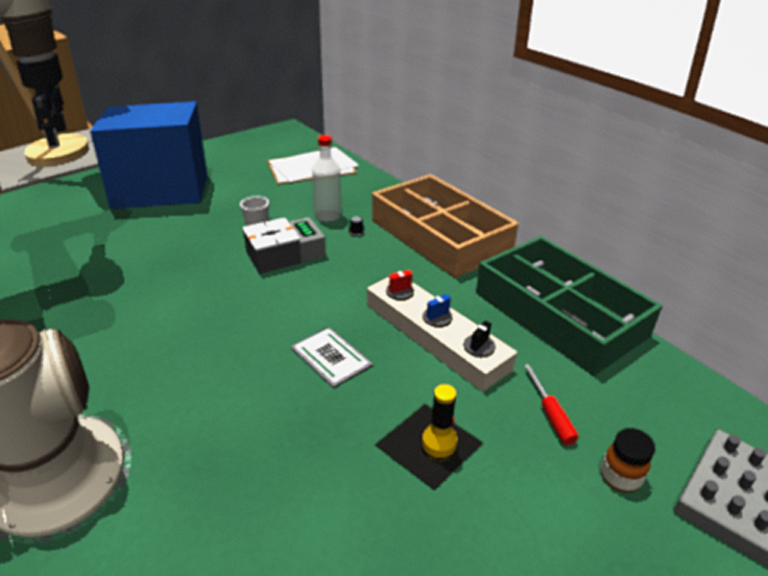

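The scene picture (enlarged 1.5x) shows the reader at (230,290) on its mat, the card at (345,275), red holder at (389,307) in the rack's far hole, and the socket at (495,245). The side picture agrees, with the reader at (441,425), the card at (331,355), red at (400,285) and the socket at (272,235).

```bash
python3 - <<'E'
from h import *
import pickle
px={'scene':dict(readertop=((223,267),115),mat=((239,305),3),label=((345,275),6.5),red=((389,298),80),sock=((493,243),60)),
'side':dict(readertop=((445,391),115),mat=((430,444),3),label=((331,354),6.5),red=((400,275),80),sock=((271,232),60))}
for n in px:
    d=pickle.load(open(n+'0.pkl','rb'));P=cloud(d);im=d['image'].astype(int)
    for k,(uv,z) in px[n].items(): 
        print(n,k,onplane(d,[(uv[0]/1.5,uv[1]/1.5)],z).round(1).tolist(), P[int(uv[1]/1.5),int(uv[0]/1.5)].round(1))
    r,g,b=im[...,0],im[...,1],im[...,2]
    x0,y0,x1,y1={'scene':(252,188,272,215),'side':(255,178,277,200)}[n]
    m=np.zeros(r.shape,bool);m[y0:y1,x0:x1]=1
    m&=(r>120)&(g<60)&(b<60);q=P[m];q=q[q[:,2]>30];print('red',len(q),np.median(q,0).round(1),q.min(0).round(),q.max(0).round())
    m=(r>150)&(g>110)&(b<70);q=P[m];q=q[(q[:,2]>100)&(q[:,2]<122)];print('yel top',len(q),np.median(q,0).round(1),q.min(0).round(),q.max(0).round())
    # rack top
    q=P.reshape(-1,3);rgb=im.reshape(-1,3);s=(abs(q[:,2]-40)<5)&(rgb.min(1)>140)&(q[:,0]>450)&(q[:,0]<800)&(abs(q[:,1])<250)
    if s.sum()>20: 
        print('rack',s.sum(),cv2.minAreaRect(q[s][:,:2].astype(np.float32)),np.median(q[s][:,2]))
    s=(abs(q[:,2]-60)<6)&(rgb.min(1)>140)&(q[:,0]>350)&(q[:,0]<800)&(q[:,1]>0)&(q[:,1]<400)
    if s.sum()>20: print('socktop',s.sum(),cv2.minAreaRect(q[s][:,:2].astype(np.float32)),np.median(q[s][:,2]))
    save(d,n+'c.png',{'scene':(130,120,390,260),'side':(150,120,350,320)}[n],3)
E
```

```text
scene readertop [[466.3, -266.8, 115.0]] [ 472.2 -268.7  120.4]
scene mat [[460.3, -252.3, 3.0]] [ 483.8 -253.8   26.9]
scene label [[445.8, -17.9, 6.5]] [447.3 -18.3   9.4]
scene red [[614.6, 16.0, 80.0]] [614.7  14.8  83.1]
scene sock [[507.4, 305.3, 60.0]] [490.8 315.1  45.2]
red 14 [634.    8.2  76.3] [613.   5.  65.] [638.  13.  81.]
yel top 6 [ 479.6 -269.9  112.5] [ 478. -277.  112.] [ 482. -260.  114.]
rack 1435 ((622.6478881835938, -78.33512878417969), (79.39727020263672, 286.24847412109375), 4.022211074829102) 40.2834451462636
socktop 499 ((643.7490234375, 242.18772888183594), (299.79498291015625, 358.6302490234375), 28.56993293762207) 60.40856395819378
side readertop [[469.1, -269.8, 115.0]] [ 468.6 -268.3  115.8]
side mat [[462.6, -259.1, 3.0]] [ 447.5 -272.5   27.4]
side label [[448.1, -23.6, 6.5]] [446.9 -22.5   6.3]
side red [[613.0, 8.5, 80.0]] [612.8  11.1  79.7]
side sock [[512.5, 298.5, 60.0]] [515.4 309.2  56.2]
red 33 [607.9  10.5  78.3] [596.   4.  75.] [635.  20.  81.]
yel top 118 [ 467.3 -271.4  114.8] [ 455. -284.  112.] [ 482. -256.  117.]
rack 1276 ((623.4388427734375, -81.01702880859375), (79.1651382446289, 287.64361572265625), 4.0390472412109375) 39.28143092848961
socktop 463 ((512.3463134765625, 300.4660949707031), (95.55287170410156, 92.32618713378906), 80.36431121826172) 59.56668695009057
```

View pics/sidec.png

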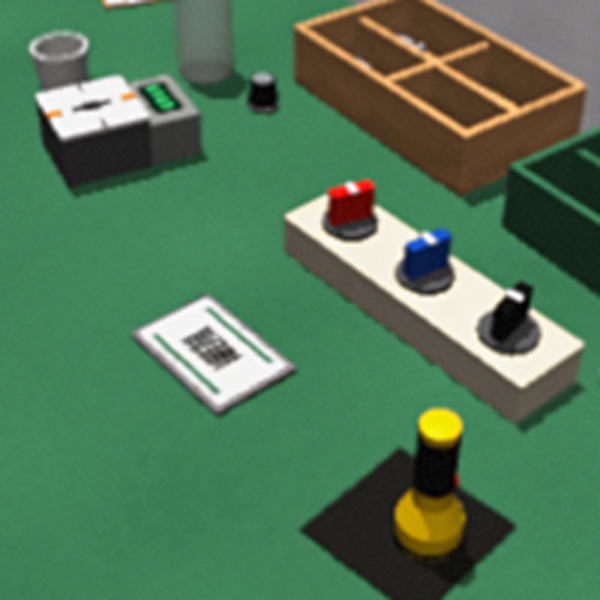

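Call:
servo_tool(plan=[[0.06, -0.06, 0, 0, 0, 0, 1], [0.13, -0.123, 0, 0, 0, 0, 1], [0.13, -0.123, 0, 0, 0, 0, 1], [0.13, -0.123, 0, 0, 0, 0, 1], [0.13, -0.123, 0, 0, 0, 0, 1], [0.13, -0.123, 0, 0, 0, 0, 1], [0.13, -0.123, 0, 0, 0, 0, 1], [0.13, -0.123, 0, 0, 0, 0, 1], [0.07, -0.063, 0, 0, 0, 0, 1], [0, 0, 0, 0, 0, 0, 1], [0, 0, 0, 0, 0, 0, 1]])

```text
clock: 1.52
position: [515.3, 295.2, 231.2]
ee_rot: [0.986, -0.165, -0.0, 0.0]
contact_force: [-0.9, -0.1, -0.1]
gripper_width: 85.4
grasp_force: 0.0
```

```bash
python3 - <<'E'
from h import *
import pickle
s=arm.read_state();print(s['clock'],s['position'],s['joints'],s['ee_rot'])
d=grab('wrist');save(d,'w1.png',k=1.5);pickle.dump(d,open('w1.pkl','wb'))
E
```

```text
1.525 [515.26536232 295.21011039 231.22425082] [ 7.92607176e-01  3.32094790e-01 -7.15532940e-02 -2.55941469e-04
 -1.16748610e+00  4.45923812e-01] [ 9.86223348e-01 -1.65419060e-01 -1.93388691e-04  7.06424242e-05]
```

View pics/w1.png

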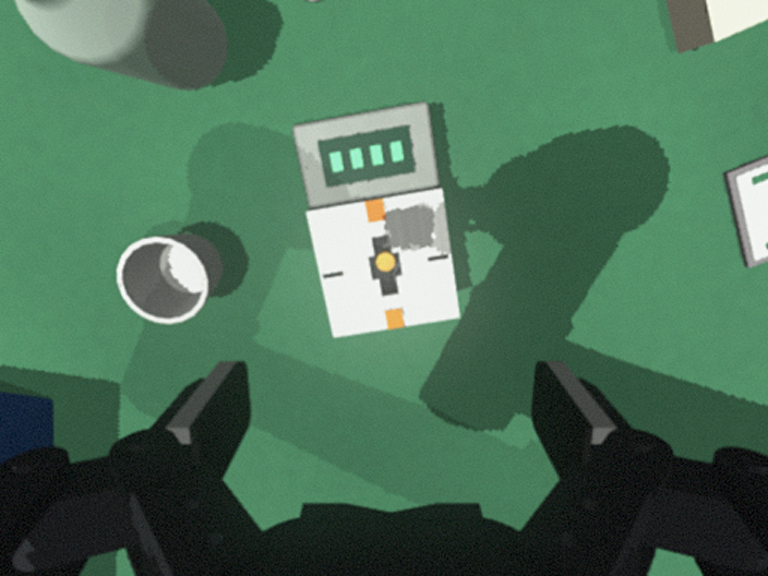

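Call:
servo_tool(plan=[[0.02, -0.06, 0, 0, 0, 0, 1], [0.05, -0.14, 0, 0, 0, 0, 1], [0.05, -0.14, 0, 0, 0, 0, 1], [0.05, -0.14, 0, 0, 0, 0, 1], [0.05, -0.14, 0, 0, 0, 0, 1], [0.05, -0.14, 0, 0, 0, 0, 1], [0.04, -0.12, 0, 0, 0, 0, 1], [0.02, -0.06, 0, 0, 0, 0, 1], [0, 0, 0, 0, 0, 0, 1], [0, 0, 0, 0, 0, 0, 1]])

```text
clock: 2.82
position: [614.3, 14.5, 231.3]
ee_rot: [0.986, -0.165, -0.0, -0.0]
contact_force: [-0.7, 1.1, 0.2]
gripper_width: 85.4
grasp_force: 0.0
```

```bash
python3 - <<'E'
from h import *
import pickle
s=arm.read_state();print(s['clock'],s['position'],s['joints'],s['ee_rot'])
d=grab('wrist');save(d,'w2.png',k=1.5);pickle.dump(d,open('w2.pkl','wb'))
E
```

```text
2.825 [614.26491018  14.45798789 231.34330118] [ 2.86514585e-01  3.66786776e-01 -1.93217115e-02 -2.56768905e-04
 -1.18470557e+00  9.53545481e-01] [ 9.86349855e-01 -1.64663137e-01 -5.99086675e-05 -1.03124671e-04]
```

View pics/w2.png

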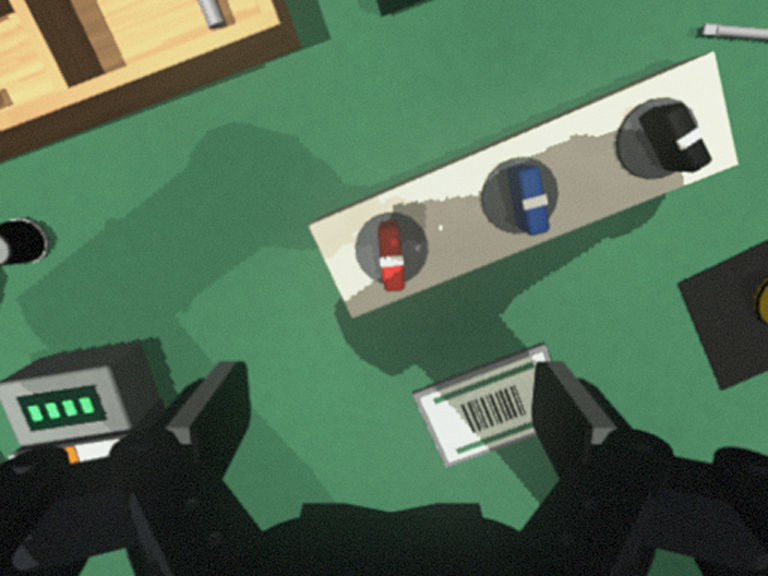

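```bash
python3 - <<'E'
from h import *
import pickle
d=pickle.load(open('w1.pkl','rb'));a=lambda l:np.array(l)/1.5
q=onplane(d,a([(307,210),(443,188),(460,318),(333,337)]),60);print('corners c',q.mean(0),np.degrees(np.arctan2(*(q[0]-q[3])[1::-1])),np.degrees(np.arctan2(*(q[1]-q[2])[1::-1])))
q=onplane(d,a([(375,211),(394.5,319),(333,275),(438,258),(380,237),(389,294)]),60);print('orange',q[:2].mean(0),'black',q[2:4].mean(0),'slot',q[4:].mean(0))
for i,j in((0,1),(4,5)):print('slot ang',np.degrees(np.arctan2(*(q[i]-q[j])[1::-1])))
print('black ang',np.degrees(np.arctan2(*(q[3]-q[2])[1::-1])))
d=pickle.load(open('w2.pkl','rb'));P=cloud(d);im=d['image'].astype(int)
m=np.zeros(im.shape[:2],bool);m[140:200,245:280]=1
m&=(P[...,2]>74)&(P[...,2]<88);q=P[m]
print('handle cloud',len(q),q.mean(0),cv2.minAreaRect(q[:,:2].astype(np.float32)))
rm=np.zeros_like(m);rm[140:200,245:280]=1;mm=rm&(im[...,0]>90)&(im[...,1]<60)|(m)
# top colored pixels intersected with z=86 plane (handle top = 40+6.. )
print('topz',np.median(q[:,2]))
f=rm&(abs(P[...,2]-46)<4);e=cv2.fitEllipse(np.argwhere(f)[:,::-1].astype(np.float32)) 
fl=P[f];print('flange',len(fl),fl.mean(0),cv2.minEnclosingCircle(fl[:,:2].astype(np.float32)))
print('flange px',onplane(d,a([(391,248)]),46))
print('label',onplane(d,a([(494,409)]),6.5))
# edges of top face
save(d,'w2c.png',(225,130,380,320),4); 
E
```

```text
corners c [509.71251363 300.02761498  60.        ] -10.164608472404122 -9.774816575827389
orange [509.23967633 300.70205898  60.        ] black [509.34140907 300.54207034  60.        ] slot [509.85468721 300.83934376  60.        ]
slot ang -9.305343286198568
slot ang -10.545397625781613
black ang -99.61862875534416
handle cloud 622 [617.26388079  12.64906277  79.60444079] ((616.3219604492188, 13.006471633911133), (14.328413009643555, 41.642669677734375), 76.52719116210938)
topz 79.73187751831586
flange 913 [618.18615961  10.24382269  45.93463774] ((616.2000122070312, 12.717039108276367), 25.84242057800293)
flange px [[616.42355054  12.91155362  46.        ]]
label [[444.98296626 -22.66180923   6.5       ]]
```

View pics/w2c.png

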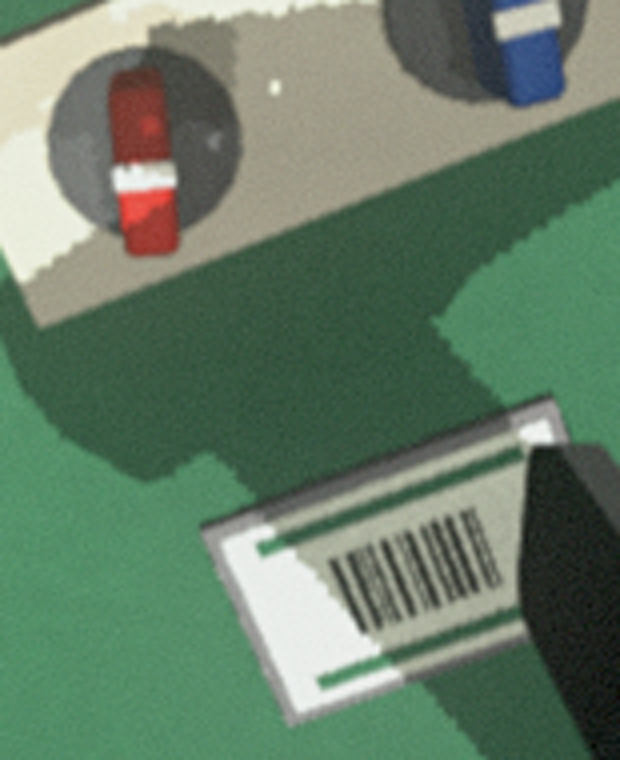

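The wrist crop gives these results:
- The red handle is centred near (616,13), with its axis at -13.5°.
- The barcode runs through crop pixels (332,562), (472,512), (497,585) and (365,632), with its middle at (416,572), or world (445,-23).
- The socket is at (509.5,300.5), with its slots at -9.8°.

Next is the reader.

Call:
servo_tool(plan=[[-0.035, -0.07, 0, 0, 0, 0, 1], [-0.07, -0.135, 0, 0, 0, 0, 1], [-0.07, -0.135, 0, 0, 0, 0, 1], [-0.07, -0.135, 0, 0, 0, 0, 1], [-0.07, -0.135, 0, 0, 0, 0, 1], [-0.07, -0.135, 0, 0, 0, 0, 1], [-0.07, -0.135, 0, 0, 0, 0, 1], [-0.035, -0.067, 0, 0, 0, 0, 1], [0, 0, 0, 0, 0, 0, 1], [0, 0, 0, 0, 0, 0, 1]])

```text
clock: 4.12
position: [467.4, -270.0, 231.5]
ee_rot: [0.986, -0.165, 0.0, -0.0]
contact_force: [-0.5, 0.3, -0.6]
gripper_width: 85.5
grasp_force: 0.0
```

```bash
python3 - <<'E'
from h import *
import pickle
s=arm.read_state();print(s['clock'],s['position'],s['joints'])
d=grab('wrist');save(d,'w3.png',k=1.5);pickle.dump(d,open('w3.pkl','wb'))
P=cloud(d);q=P[(abs(P[...,2]-116)<8)&(abs(P[...,0]-468)<40)&(abs(P[...,1]+270)<40)]
print(len(q),np.median(q[:,2]),cv2.minEnclosingCircle(q[:,:2].astype(np.float32)))
E
```

```text
4.125 [ 467.42136836 -270.04047596  231.48921352] [-2.23420851e-01  2.39745332e-01 -2.01494536e-01 -1.35061374e-04
 -1.12920295e+00  1.46284917e+00]
847 115.81298099919712 ((467.6561279296875, -270.43408203125), 14.139114379882812)
```

View pics/w3.png

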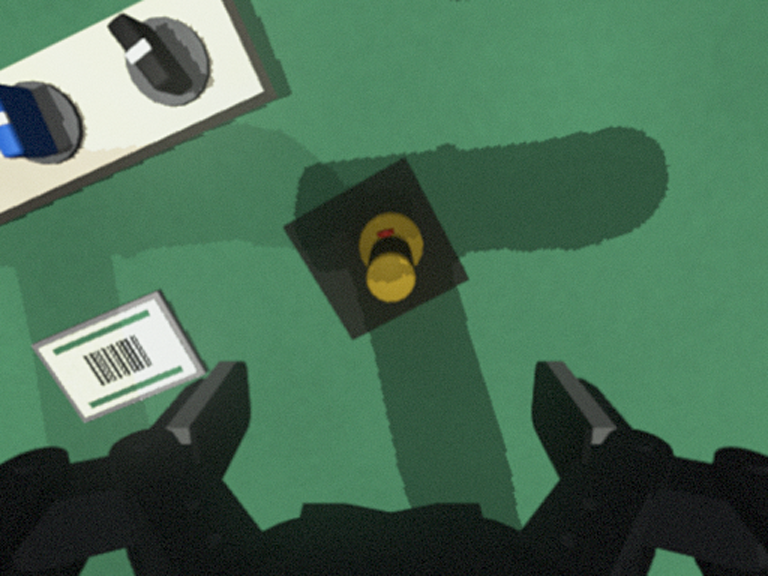

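The picture shows the reader's top at (390,278) on its mat, already under the TCP within 0.5 mm. The barcode is at (118,361).

Call:
servo_tool(plan=[[0, 0, -0.08, 0, 0, 0, 1], [0, 0, -0.15, 0, 0, 0, 1], [0, 0, -0.15, 0, 0, 0, 1], [0, 0, -0.1, 0, 0, 0, 1], [0, 0, -0.05, 0, 0, 0, 1], [0, 0, -0.02, 0, 0, 0, 1], [0, 0, 0, 0, 0, 0, 0], [0, 0, 0, 0, 0, 0, 0], [0, 0, 0, 0, 0, 0, 0], [0, 0, 0, 0, 0, 0, 0], [0, 0, 0, 0, 0, 0, 0], [0, 0, 0, 0, 0, 0, 0], [0, 0, 0, 0, 0, 0, 0], [0, 0, 0, 0, 0, 0, 0], [0, 0, 0, 0, 0, 0, 0], [0, 0, 0, 0, 0, 0, 0]])

```text
clock: 6.18
position: [468.3, -270.6, 67.3]
ee_rot: [0.986, -0.165, 0.001, 0.0]
contact_force: [-0.2, 1.7, 5.2]
gripper_width: 26.6
grasp_force: 59.6
```

```bash
python3 - <<'E'
from h import *
import pickle
d=pickle.load(open('w3.pkl','rb'))
print('label',onplane(d,[(118/1.5,361/1.5)],6.5), 'mat',onplane(d,np.array([(286,227),(405,158),(468,278),(354,339)])/1.5,3).mean(0))
print(arm.read_state()['position'])
E
```

```text
label [[445.02101844 -21.49669078   6.5       ]] mat [ 460.45185394 -257.83392817    3.        ]
[ 468.30117886 -270.57908323   67.26464749]
```

Call:
servo_tool(plan=[[0, 0, 0.03, 0, 0, 0, 0], [0, 0, 0.08, 0, 0, 0, 0], [0, 0, 0.1, 0, 0, 0, 0], [0, 0, 0.07, 0, 0, 0, 0], [0, 0, 0.03, 0, 0, 0, 0], [-0.01, 0.05, 0, 0, 0, 0, 0], [-0.01, 0.1, 0, 0, 0, 0, 0], [-0.01, 0.12, 0, 0, 0, 0, 0], [-0.01, 0.12, 0, 0, 0, 0, 0], [-0.01, 0.12, 0, 0, 0, 0, 0], [-0.01, 0.12, 0, 0, 0, 0, 0], [-0.01, 0.1, 0, 0, 0, 0, 0], [-0.004, 0.06, 0, 0, 0, 0, 0], [0, 0.038, 0, 0, 0, 0, 0], [0, 0, 0, 0, 0, 0, 0], [0, 0, 0, 0, 0, 0, 0]])

```text
clock: 8.18
position: [445.1, -22.3, 159.0]
ee_rot: [0.986, -0.165, -0.0, 0.0]
contact_force: [0.2, -0.4, -2.0]
gripper_width: 26.2
grasp_force: 59.2
```

```bash
python3 - <<'E'
from h import *
s=arm.read_state();print(s['position'],s['ee_rot'],s['contact_force'],s['clock'])
d=grab('side');P=cloud(d);im=d['image'].astype(int);save(d,'s4.png',(150,140,350,310),3)
r,g,b=im[...,0],im[...,1],im[...,2];m=(r>120)&(g>80)&(b<70)&(r-b>90)
q=P[m];q=q[(abs(q[:,0]-445)<60)&(abs(q[:,1]+22)<60)]
print(len(q),q.mean(0) if len(q) else 0,q.min(0),q.max(0))
E
```

```text
[445.0809458  -22.34132679 158.98123908] [ 9.86230039e-01 -1.65378743e-01 -3.83517480e-04  1.86504897e-04] [ 0.19650037 -0.40761843 -2.03649841] 8.175
131 [433.36553614 -33.03484548 124.2436829 ] [422.0828223  -44.17270503 113.73026263] [448.46066217 -14.42887612 135.46296821]
```

View pics/s4.png

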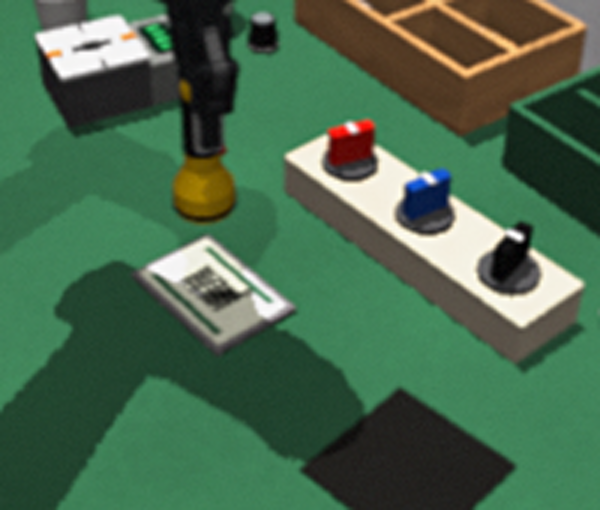

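The reader hangs upright over the barcode, its head at crop (205,188), with the bottom about 88 mm above the card. I'll hold it there for 2.5 s.

Call:
servo_tool(plan=[[0, 0, 0, 0, 0, 0, 0], [0, 0, 0, 0, 0, 0, 0], [0, 0, 0, 0, 0, 0, 0], [0, 0, 0, 0, 0, 0, 0], [0, 0, 0, 0, 0, 0, 0], [0, 0, 0, 0, 0, 0, 0], [0, 0, 0, 0, 0, 0, 0], [0, 0, 0, 0, 0, 0, 0], [0, 0, 0, 0, 0, 0, 0], [0, 0, 0, 0, 0, 0, 0], [0, 0, 0, 0, 0, 0, 0], [0, 0, 0, 0, 0, 0, 0], [0, 0, 0, 0, 0, 0, 0], [0, 0, 0, 0, 0, 0, 0], [0, 0, 0, 0, 0, 0, 0], [0, 0, 0, 0, 0, 0, 0], [0, 0, 0, 0, 0, 0, 0], [0, 0, 0, 0, 0, 0, 0], [0, 0, 0, 0, 0, 0, 0], [0, 0, 0, 0, 0, 0, 0]])

```text
clock: 10.72
position: [445.4, -22.0, 159.3]
ee_rot: [0.986, -0.165, 0.0, 0.0]
contact_force: [-0.1, -0.1, -1.7]
gripper_width: 26.8
grasp_force: 59.2
```

Call:
servo_tool(plan=[[0.005, -0.05, 0, 0, 0, 0, 0], [0.01, -0.1, 0, 0, 0, 0, 0], [0.01, -0.12, 0, 0, 0, 0, 0], [0.01, -0.12, 0, 0, 0, 0, 0], [0.01, -0.12, 0, 0, 0, 0, 0], [0.01, -0.12, 0, 0, 0, 0, 0], [0.005, -0.09, 0, 0, 0, 0, 0], [0, -0.05, 0, 0, 0, 0, 0], [0, -0.02, 0, 0, 0, 0, 0], [0, 0, -0.03, 0, 0, 0, 0], [0, 0, -0.08, 0, 0, 0, 0], [0, 0, -0.09, 0, 0, 0, 0], [0, 0, -0.06, 0, 0, 0, 0], [0, 0, -0.03, 0, 0, 0, 0], [0, 0, -0.01, 0, 0, 0, 0], [0, 0, 0, 0, 0, 0, 0], [0, 0, 0, 0, 0, 0, 0]])

```text
clock: 12.85
position: [463.9, -259.1, 70.1]
ee_rot: [0.986, -0.165, 0.001, 0.0]
contact_force: [0.1, -0.1, -1.6]
gripper_width: 26.4
grasp_force: 59.3
```

Call:
servo_tool(plan=[[0, 0, -0.004, 0, 0, 0, 0], [0, 0, -0.004, 0, 0, 0, 0], [0, 0, 0, 0, 0, 0, 0]])

```text
clock: 13.22
position: [463.5, -259.1, 67.3]
ee_rot: [0.986, -0.165, 0.0, 0.0]
contact_force: [-0.4, 0.3, 1.1]
gripper_width: 26.5
grasp_force: 59.6
```

Call:
servo_tool(plan=[[0, 0, 0, 0, 0, 0, 0.4], [0, 0, 0, 0, 0, 0, 0.5], [0, 0, 0, 0, 0, 0, 0.7], [0, 0, 0, 0, 0, 0, 1], [0, 0, 0, 0, 0, 0, 1], [0, 0, 0, 0, 0, 0, 1], [0, 0, 0, 0, 0, 0, 1], [0, 0, 0.03, 0, 0, 0, 1], [0, 0, 0.08, 0, 0, 0, 1], [0, 0, 0.12, 0, 0, 0, 1], [0, 0, 0.14, 0, 0, 0, 1], [0, 0, 0.12, 0, 0, 0, 1], [0, 0, 0.06, 0, 0, 0, 1]])

```text
clock: 14.85
position: [464.1, -259.3, 235.2]
ee_rot: [0.986, -0.165, 0.002, 0.0]
contact_force: [0.1, -0.3, 0.5]
gripper_width: 85.7
grasp_force: 0.0
```

```bash
python3 - <<'E'
from h import *
s=arm.read_state();print(s['clock'],s['position'],s['gripper_width'])
d=grab('wrist');P=cloud(d);q=P[(abs(P[...,2]-116)<8)&(abs(P[...,0]-468)<50)&(abs(P[...,1]+265)<50)]
print(len(q),np.median(q[:,2]),cv2.minEnclosingCircle(q[:,:2].astype(np.float32)))
E
```

```text
14.85 [ 464.07238897 -259.30943508  235.19949297] 85.72619618674857
818 115.7869351916923 ((463.0794372558594, -259.1888732910156), 14.242745399475098)
```

Call:
servo_tool(plan=[[0.04, 0.07, 0, 0, 0, 0, 0.6], [0.08, 0.14, 0, 0, 0, 0.01, 0.6], [0.08, 0.14, 0, 0, 0, 0.01, 0.6], [0.08, 0.14, 0, 0, 0, 0.01, 0.6], [0.08, 0.14, 0, 0, 0, 0.01, 0.6], [0.08, 0.14, 0, 0, 0, 0.008, 0.6], [0.048, 0.09, 0, 0, 0, 0, 0.6], [0.02, 0.046, 0, 0, 0, 0, 0.6], [0, 0, 0, 0, 0, 0, 0.6], [0, 0, 0, 0, 0, 0, 0.6]])

```text
clock: 16.15
position: [615.2, 11.8, 232.0]
ee_rot: [0.993, -0.118, -0.0, 0.0]
contact_force: [-0.2, 0.2, -0.7]
gripper_width: 51.4
grasp_force: 0.0
```

```bash
python3 - <<'E'
from h import *
s=arm.read_state();print(s['clock'],s['position'],s['gripper_width'],s['joints'])
x=R.from_quat(s['ee_rot']).as_matrix();print('closing',np.degrees(np.arctan2(-x[1,1],-x[0,1])),'tilt',x[:,2])
d=grab('wrist');P=cloud(d)
q=P[(abs(P[...,2]-80)<6)&(abs(P[...,0]-616)<30)&(abs(P[...,1]-13)<30)];print(len(q),np.median(q[:,2]),cv2.minAreaRect(q[:,:2].astype(np.float32)))
E
```

```text
16.15 [615.1740249   11.8469025  231.98081064] 51.352010888536256 [ 2.81993075e-01  3.67989618e-01 -1.59690524e-02  2.11344457e-05
 -1.18728760e+00  1.05202779e+00]
closing 76.43422140527127 tilt [-4.26718053e-04 -1.44031090e-04 -9.99999899e-01]
617 79.72405498006896 ((616.6759033203125, 13.2294340133667), (13.439530372619629, 41.0793342590332), 76.58116912841797)
```

Call:
servo_tool(plan=[[0.004, 0.004, -0.05, 0, 0, 0, 0.6], [0, 0, -0.12, 0, 0, 0, 0.6], [0, 0, -0.15, 0, 0, 0, 0.6], [0, 0, -0.13, 0, 0, 0, 0.6], [0, 0, -0.09, 0, 0, 0, 0.6], [0, 0, -0.04, 0, 0, 0, 0.6], [0, 0, -0.02, 0, 0, 0, 0.6], [0, 0, 0, 0, 0, 0, 0.6], [0, 0, 0, 0, 0, 0, 0], [0, 0, 0, 0, 0, 0, 0], [0, 0, 0, 0, 0, 0, 0], [0, 0, 0, 0, 0, 0, 0], [0, 0, 0, 0, 0, 0, 0], [0, 0, 0, 0, 0, 0, 0], [0, 0, 0, 0, 0, 0, 0]])

```text
clock: 18.08
position: [617.6, 14.2, 53.0]
ee_rot: [0.993, -0.117, 0.001, -0.0]
contact_force: [-0.8, 1.1, 6.4]
gripper_width: 12.7
grasp_force: 61.7
```

Call:
servo_tool(plan=[[0, 0, 0.02, 0, 0, 0, 0], [0, 0, 0.06, 0, 0, 0, 0], [0, 0, 0.1, 0, 0, 0, 0], [0, 0, 0.1, 0, 0, 0, 0], [0, 0, 0.06, 0, 0, 0, 0], [0, 0, 0.02, 0, 0, 0, 0], [-0.02, 0.05, 0, 0, 0, 0, 0], [-0.04, 0.11, 0, 0, 0, 0.01, 0], [-0.05, 0.14, 0, 0, 0, 0.01, 0], [-0.05, 0.14, 0, 0, 0, 0.012, 0], [-0.05, 0.14, 0, 0, 0, 0, 0], [-0.05, 0.14, 0, 0, 0, 0, 0], [-0.05, 0.12, 0, 0, 0, 0, 0], [-0.03, 0.08, 0, 0, 0, 0, 0], [-0.017, 0.038, 0, 0, 0, 0, 0], [0, 0, 0, 0, 0, 0, 0], [0, 0, 0, 0, 0, 0, 0]])

```text
clock: 20.2
position: [509.8, 300.6, 159.5]
ee_rot: [0.996, -0.086, -0.0, 0.0]
contact_force: [0.4, -0.1, -1.2]
gripper_width: 13.3
grasp_force: 60.6
```

```bash
python3 - <<'E'
from h import *
s=arm.read_state();print(s['clock'],s['position'],s['gripper_width'],s['grasp_force'],s['joints'],s['contact_force'])
x=R.from_quat(s['ee_rot']).as_matrix();print('closing',np.degrees(np.arctan2(-x[1,1],-x[0,1])),'tilt',x[:,2])
d=grab('wrist');P=cloud(d);save(d,'w5.png',k=1.5)
E
```

```text
20.2 [509.84043815 300.56026905 159.54919693] 13.259610016692294 60.639342069625854 [ 8.06065155e-01  3.88685618e-01 -1.77078919e-01 -2.38977301e-05
 -1.00602226e+00  5.92061200e-01] [ 0.38451397 -0.11028431 -1.23842362]
closing 80.10601913091824 tilt [-7.00312177e-04 -7.00717040e-04 -9.99999509e-01]
```

View pics/w5.png

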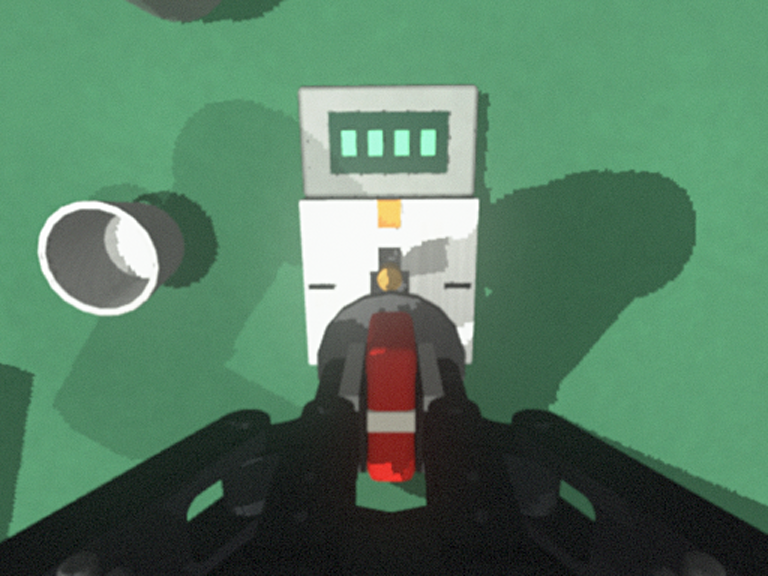

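The holder sits between the fingers, handle at (391,400) and front of the flange at (391,293). It is in line with the slots, with the plunger at (390,279) and the black lines' middle at (389.5,286.5). I'll measure how far the holder is from the socket in this one view.

```bash
python3 - <<'E'
from h import *
s=arm.read_state();d=grab('wrist');P=cloud(d);a=lambda l:np.array(l)/1.5
sx=np.array([np.cos(np.radians(-9.9)),np.sin(np.radians(-9.9)),0])
q=onplane(d,a([(322,287),(457,286)]),60);print('socket black lines',q.mean(0),np.degrees(np.arctan2(*(q[1]-q[0])[1::-1])))
q=onplane(d,a([(301,198),(478,198)]),60);print('socket from edge',q.mean(0)-45*sx,np.degrees(np.arctan2(*(q[1]-q[0])[1::-1])))
q=onplane(d,a([(389,214)]),60);print('orange',q)
print('flange ctr from front arc',onplane(d,a([(391,293)]),152.5)-26*sx)
m=(abs(P[...,2]-152)<4);m[:180]=0 if False else m[:180]
im=d['image'];q=P[m];q=q[np.hypot(q[:,0]-510,q[:,1]-300)<40];print('flange cloud',len(q),np.median(q[:,2]),cv2.minEnclosingCircle(q[:,:2].astype(np.float32)))
r=im.astype(int);h=(r[...,0]>90)&(r[...,1]<60)&(r[...,2]<60)&(P[...,2]>120);q=P[h];print('red z',np.percentile(q[:,2],[5,50,95]))
t=q[abs(q[:,2]-np.percentile(q[:,2],90))<3];print('handle top',cv2.minAreaRect(t[:,:2].astype(np.float32)),len(t))
# same plane-fit of handle top slope along sx: tilt
u=(t-t.mean(0))@sx;print('slope deg',np.degrees(np.arctan(np.polyfit(u,t[:,2],1)[0])),s['position'])
E
```

```text
socket black lines [509.62682415 300.49874617  60.        ] -99.51740094928999
socket from edge [510.96746986 300.19359474  60.        ] -99.94424377410117
orange [[547.45581141 294.10471482  60.        ]]
flange ctr from front arc [[508.69352179 300.08031558 152.5       ]]
flange cloud 2358 152.5513866092963 ((509.17449951171875, 300.08319091796875), 25.8579158782959)
red z [177.99533087 186.35143635 187.48831154]
handle top ((509.3665771484375, 300.1426086425781), (13.405892372131348, 42.05553436279297), 80.16593933105469) 2228
slope deg -0.6345033006003041 [509.98882054 300.46813337 159.67800221]
```

Call:
servo_tool(plan=[[0.002, 0.001, -0.03, 0, 0, 0, 0], [0, 0, -0.08, 0, 0, 0, 0], [0, 0, -0.06, 0, 0, 0, 0], [0, 0, -0.03, 0, 0, 0, 0], [0, 0, -0.01, 0, 0, 0, 0], [0, 0, -0.01, 0, 0, 0, 0], [0, 0, -0.01, 0, 0, 0, 0], [0, 0, -0.01, 0, 0, 0, 0], [0, 0, -0.007, 0, 0, 0, 0], [0, 0, 0, 0, 0, 0, 0]])

```text
clock: 21.55
position: [510.4, 301.7, 85.7]
ee_rot: [0.996, -0.086, -0.0, 0.0]
contact_force: [0.3, 0.7, -2.7]
gripper_width: 13.0
grasp_force: 60.7
```

Call:
servo_tool(plan=[[0, 0, -0.007, 0, 0, 0, 0], [0, 0, -0.007, 0, 0, 0, 0], [0, 0, -0.007, 0, 0, 0, 0], [0, 0, -0.007, 0, 0, 0, 0], [0, 0, 0, 0, 0, 0, 0]])

```text
clock: 22.18
position: [510.6, 301.8, 77.9]
ee_rot: [0.996, -0.086, 0.0, -0.0]
contact_force: [-2.2, -0.5, 6.0]
gripper_width: 13.0
grasp_force: 61.7
```

Call:
servo_tool(plan=[[0, 0, -0.006, 0, 0, 0, 0], [0, 0, -0.006, 0, 0, 0, 0], [0, 0, -0.005, 0, 0, 0, 0], [0, 0, -0.003, 0, 0, 0, 0], [0, 0, 0, 0, 0, 0, 0]])

```text
clock: 22.8
position: [510.7, 301.8, 73.0]
ee_rot: [0.996, -0.085, 0.0, -0.0]
contact_force: [-3.5, -1.0, 10.7]
gripper_width: 12.9
grasp_force: 62.4
```

Call:
servo_tool(plan=[[-0.002, -0.002, -0.003, 0, 0, 0, 0], [0, 0, 0, 0, 0, 0, 0], [0, 0, 0, 0, 0, 0, 0]])

```text
clock: 23.18
position: [510.7, 301.8, 73.0]
ee_rot: [0.996, -0.085, 0.001, -0.001]
contact_force: [-4.0, -1.4, 13.3]
gripper_width: 13.0
grasp_force: 62.8
```

The force rises and z has stopped at 73.0, so the flange is flush. I'll twist it now.

Call:
servo_tool(plan=[[0, 0, 0, 0, 0, -0.02, 0], [0, 0, 0, 0, 0, -0.04, 0], [0, 0, 0, 0, 0, -0.05, 0], [0, 0, 0, 0, 0, -0.05, 0], [0, 0, 0, 0, 0, -0.05, 0], [0, -0.001, 0, 0, 0, -0.05, 0], [0, -0.001, 0, 0, 0, -0.05, 0], [0, 0, 0, 0, 0, -0.04, 0], [0, 0, 0, 0, 0, 0, 0]])

```text
clock: 24.3
position: [511.8, 301.2, 73.0]
ee_rot: [0.907, -0.422, 0.002, -0.002]
contact_force: [0.8, -2.4, 10.7]
gripper_width: 12.8
grasp_force: 62.6
```

```bash
python3 - <<'E'
from h import *
s=arm.read_state();print(s['clock'],s['position'],s['contact_force'],s['wrist_torque'],s['joints'])
x=R.from_quat(s['ee_rot']).as_matrix();print('closing',np.degrees(np.arctan2(-x[1,1],-x[0,1])),'tilt',x[:,2])
d=grab('wrist');P=cloud(d);r=d['image'].astype(int)
h=(r[...,0]>80)&(r[...,1]<70)&(r[...,2]<70)&(P[...,2]>85)&(P[...,2]<115);q=P[h];t=q[abs(q[:,2]-np.percentile(q[:,2],80))<2.5];print('handle',cv2.minAreaRect(t[:,:2].astype(np.float32)),len(t),np.median(t[:,2]))
E
```

```text
24.3 [511.79354015 301.15349934  73.04555701] [ 0.84229721 -2.43743754 10.65743365] [-0.7003433   0.13051976 -0.07422064] [ 0.80534733  0.48555419 -0.27180585  0.00270533 -0.80901105 -0.10751934]
closing 40.089532055880966 tilt [ 0.00447889  0.00183588 -0.99998828]
handle ((511.839599609375, 301.43072509765625), (13.393806457519531, 40.91593933105469), 40.02171325683594) 2124 99.81235698854604
```

Call:
servo_tool(plan=[[0, 0, -0.002, 0, 0, -0.03, 0], [0, 0, -0.002, 0, 0, -0.05, 0], [0, 0, 0, 0, 0, -0.05, 0], [0, -0.001, 0, 0, 0, -0.05, 0], [0, -0.001, 0, 0, 0, -0.05, 0], [0, -0.001, 0, 0, 0, -0.05, 0], [0, 0, 0, 0, 0, -0.05, 0], [0, 0, 0, 0, 0, -0.05, 0], [0, 0, 0, 0, 0, -0.04, 0], [0, 0, 0, 0, 0, -0.02, 0], [0, 0, 0, 0, 0, 0, 0], [0, 0, 0, 0, 0, 0, 0]])

```text
clock: 25.85
position: [510.7, 300.5, 72.9]
ee_rot: [-0.641, 0.768, -0.0, 0.002]
contact_force: [-5.5, -1.0, 18.5]
gripper_width: 12.9
grasp_force: 63.6
```

```bash
python3 - <<'E'
from h import *
s=arm.read_state();print(s['clock'],s['position'],s['contact_force'],s['wrist_torque'],s['grasp_force'])
x=R.from_quat(s['ee_rot']).as_matrix();print('closing',np.degrees(np.arctan2(-x[1,1],-x[0,1])),'tilt',x[:,2])
d=grab('wrist');P=cloud(d);save(d,'w6.png',k=1.5);r=d['image'].astype(int)
h=(r[...,0]>80)&(r[...,1]<70)&(r[...,2]<70)&(P[...,2]>85)&(P[...,2]<115);q=P[h];t=q[abs(q[:,2]-np.percentile(q[:,2],80))<2.5];print('handle',cv2.minAreaRect(t[:,:2].astype(np.float32)),len(t),np.median(t[:,2]))
m=(abs(P[...,2]-66)<4)&(np.hypot(P[...,0]-510,P[...,1]-301)<24);q=P[m];print('flange top',np.percentile(q[:,2],[20,50,80]))
e=grab('scene');Q=cloud(e);q=Q[(abs(Q[...,2]-115)<6)&(np.hypot(Q[...,0]-463,Q[...,1]+259)<25)];print('reader',len(q),q.mean(0))
E
```

```text
25.85 [510.73438986 300.5051885   72.94346887] [-5.54190355 -0.99849102 18.53506609] [-0.40530942  1.93248155  0.00280157] 63.64826202392578
closing -10.274130482150694 tilt [ 0.00312404  0.00160713 -0.99999383]
handle ((511.8995361328125, 301.53460693359375), (41.70425033569336, 13.419844627380371), 79.72502899169922) 1902 99.60786537998408
flange top [65.3026644  65.85941798 66.34995126]
reader 62 [ 466.95128344 -256.19422279  115.25321583]
```

View pics/w6.png

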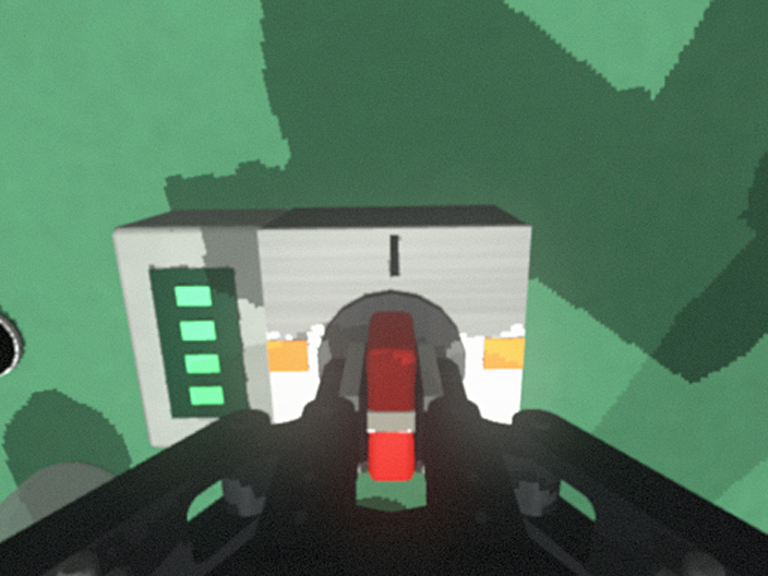

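The holder is turned 90° with its handle along the black line at (395,255). The flange is flush (top at about 66 mm), it is still gripped, and it is pressed down with about 18 N.

Call:
servo_tool(plan=[[0, 0, 0, 0, 0, 0, 0], [0, 0, 0, 0, 0, 0, 0], [0, 0, 0, 0, 0, 0, 0], [0, 0, 0, 0, 0, 0, 0]])

```text
clock: 26.45
position: [510.7, 300.5, 73.0]
ee_rot: [-0.641, 0.768, -0.0, 0.002]
contact_force: [-5.6, -1.4, 18.0]
gripper_width: 12.8
grasp_force: 63.6
```

```bash
python3 -c "
from bench import arm
print(arm.job_done())"
```

```text
the job is handed in; nothing more can be done
None
```

The job is handed in at 26.5 s (no verdict was returned): the reader was held about 88 mm above the barcode for 2.5 s and stood back on its mat, and the red holder is in the socket, turned about 90° clockwise, flange flush, still gripped and pressed down with about 18 N.

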